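# Vent the gas line at the bench outlet with the bayonet key

## Task

The supply is shut off and the gas left in the line must be let out. Take the vent key (brass, flat upright bow) out of the wooden rack, leaving the other two fittings standing, and put it into the keyway of the bench outlet, push it in against the spring and turn it clockwise about a quarter turn, to its stop. The outlet vents only while held: finish still gripping the key there, do not let go.

Things in the scene. Friction and masses are not known exactly. Their poses are not given: they have to be found in the camera images.
- gas_outlet: Fixed bench gas outlet: 54 mm square brass block on a dark 90 x 66 mm foot, steel cover on top, 72 mm high in all. Origin on the bench under the block's middle, z up; the keyway slot runs along its x (a half turn makes no difference). Copper feed pipe on the +x side (to x = 90 mm), pressure gauge on the +y side (to y = 80 mm), dial facing -x; both stay below the top face.
- outlet_mouth (a point): Centre of the keyway at the top face of the 56 mm square, 6 mm thick steel cover, 72 mm above the bench; axes as gas_outlet. The keyway is a 17 mm round hole crossed by a slot 32 mm long (along x) and 11 mm wide. The key can turn once its shoulder is less than about 4 mm above the cover; turned, its lugs hook under the cover.
- outlet_poppet (a joint): Sprung valve poppet in the middle of the bore, metres pushed down: 0 at rest (its top 16 mm below the mouth), stop at 0.016. Pushed by the key's tip; about 3 N at the start, 7 N at 10 mm, 9 N at 14 mm. With the key fully home it reads about 0.014.
- outlet_ring (a joint): Ring under the cover, turned by the key's lugs, rad clockwise from above: 0 at rest (in line with the slot), hard stop at 1.4. A spring turns it back, 0.03 N m at 0 to 0.15 N m at the stop. The lugs have about 0.14 rad of play in it each way, so the key turns about 1.54 rad to reach the stop.
- vent_key: Vent key, brass, 88 mm tall, about 0.14 kg, upright in one of the rack's slots. Origin at the middle of its lower tip, z up, x along bow and lugs (a half turn makes no difference). Upward: tip 10 mm thick to z = 14 mm; two cross lugs, 28 mm over both, 7 mm wide, z = 14 to 20; shank 14 mm thick; collar 26 mm thick, z = 30 to 46, its underside (shoulder) meets the cover when fully home; neck; bow.
- key_bow (a point): Middle of the vent key's flat bow, the part to grip by its flat faces, 72 mm above the key's tip. The bow is 42 mm along x, 10 mm thick along y and 32 mm tall (z = 56 to 88 mm above the tip), over a neck 9 mm thick and 10 mm tall. Axes as vent_key.
- fitting_rack: Wooden block 70 x 214 x 40 mm, fixed to the bench; origin under its middle, z up, long side along its y. Three equal slots 34 x 17 mm, 36 mm deep, long side along its x, at y = -70, 0 and +70 mm; the fittings stand in them on their collars' shoulders, in any order.
- blank_plug: Blanking plug: the same shank and lugs under a low round knurled knob 30 mm in diameter, 65 mm tall in all; stands in the rack and stays there. Origin at its tip.
- hose_tail: Hose tail: the same shank and lugs under a slim ridged hose barb, 74 mm tall in all; stands in the rack and stays there. Origin at its tip.
There are look-alikes about, which are no part of the job. Leave any white look-alike of the blank_plug alone.

How it is judged:
On the way:
1. the vent key is pushed down through the keyway against the spring (value of joint outlet_poppet above 0.009 m and value of joint outlet_ring below 0.7 rad and horizontal distance between vent_key and outlet_mouth below 0.005 m), for 0.05 s.
At the end, for the whole second after the job is handed in: Key upright in the outlet (5 mm, 0.15 rad), tip at least 23 mm below the mouth, poppet down over 8 mm, ring turned over 1.2 rad, fingers gripping the key with over 2 N, at rest; blanking plug and hose tail standing (0.25 rad) within 15 mm of their places (value of joint outlet_ring above 1.2 rad and value of joint outlet_poppet above 0.008 m and horizontal distance between vent_key and outlet_mouth below 0.005 m and z of vent_key in the frame of outlet_mouth below -0.023 m and angle between vent_key's own z axis and vertical below 0.15 rad and contact force between the fingers and vent_key above 2 N and linear speed of vent_key below 0.02 m/s and distance of each of blank_plug, hose_tail from where it was at the start of the episode below 0.015 m and angle between each of blank_plug, hose_tail's own z axis and vertical below 0.25 rad); the arm keeps its last pose, push and grip.
It fails at once if another fitting is pulled out of the rack or knocked over (distance of any of blank_plug, hose_tail from where it was at the start of the episode above 0.02 m).
It also fails if it takes over 40 s, if anything falls off the work surface, if the arm or the gripper's body presses on something with over 40 N, if the wrist force passes 120 N, or if a joint passes its speed limit or range.

## Robot

A 6-joint arm with a two-finger parallel gripper is mounted at the origin on a cart in front of the work surface, level with it; the furniture and walls round the work are solid. World frame = base frame: x ahead of the robot, y to its left, z up, the work surface at z = 0. Lengths are in m, angles in rad, forces in N, time in s.
With the tool pointing down it reaches from about 0.325 to 0.85 m from the base axis. Payload 15.5 kg.
Tool frame: the origin (TCP) lies at the very end of the fingers, on their centre line; the grasp point (between the pads) lies 19 mm behind it (ctrl.hold_point_z is the z of the grasp point in the tool frame, in m); z points along the fingers, x is the direction in which the jaws open and shut, and the axes are right-handed (so a half turn about z gives the same grasp; the last joint's range is limited). The gripper opens to 91 mm and grips with 3 to 60 N. Pads are 32 mm wide; open, the fingers measure 118 mm over their backs; the gripper's body (76 mm by 178 mm) begins 60 mm behind the grasp point.
Start: joints at [-1.312, 0.494, 1.345, -0, 1.302, -0.096], TCP at [0.217, -0.586, 0.214] pointing down, gripper open.
Joint ranges: [-2.91, 2.91], [-0.82, 2.16], [0.22, 2.67], [-1.22, 4.37], [0.12, 2.79], [-3.08, 3.08]. Speed limits (rad/s): [1.89, 1.89, 2.57, 3.01, 3.01, 3.01].

## Interface

Orientations are given as a unit quaternion [w, x, y, z].
In Python, from bench import telemetry, vision, ticket, ctrl gives the robot as it stands. The module is installed in compiled form; this text tells all that it offers.
- The arm moves only by the tool apply_moves, never from a script. Its argument "rows" is one flat list of numbers, 4 for each row, row after row: the shift along the tool's x, y, z in mm, then the turn about the tool's z in rad. A call has exactly 5 rows; each row shifts and turns the pose as measured when the row begins, along the tool's axes as they then stand; what a row does not reach is not made up. A row lasts 1/10 s, in which the tool goes at most 50 mm and 8.59 degrees, less where a joint would pass 70% of its speed; a pose out of reach is approached as far as the arm can. A call with a gripper value outside its range is refused whole. "claw" is the opening, from 0 (shut) to 1 (fully open), set as the call begins (left out, the last holds). The fingers move at their own pace and stop on an object; the grip force is fixed at half the most. Time passes only in rows, so rows that do not move let the fingers close, or fill a call up. It gives the time, the measured TCP pose, the force and the opening at its end, in the units of the state.
- telemetry.get_obs(): the state, without advancing time (a new reading comes with each control period).
- vision.read_camera(name): name is "side" or "top" or "wrist"; returns the picture (384x512x3 uint8, red, green, blue); there is no depth.
- vision.calibration(name): a dict with "camera_matrix" (3x3 intrinsics, pixels), "k1" (the pictures are not rectified: a ray, as slopes to the right and down, at radius r is drawn at 1 + k1 r^2 times it, then the intrinsics apply), "cam_to_world" (4x4, takes a point from camera to world coordinates). Camera axes: x right, y down, z forward; pixel columns grow to the right and rows downward; lengths in m; the calibration is good to about 2 mm. A picture is of the moment at which its call begins: read the wrist's pose just before it. calibration takes no time and is no camera call; for the wrist camera it gives the pose at the moment of the call.
- ticket.job_done(): hands the job in, once; it reports no verdict.
The state is a dict: "t": time; "joints": joint angles; "dq": joint speeds; "effort": joint torques, N m; "ee_pos": TCP position; "ee_rot": TCP orientation; "wrist_force": force on the tool from outside, world axes, zero at the start; "ft_torque": the same for the moment, N m; "grip_width": finger opening in m.
Only numpy, scipy, OpenCV 4.12 (cv2) and the standard library are available. Lean on these libraries where they do the work, as an engineer would, in place of code of your own. Each camera call takes 0.05 s, during which the arm holds its last target. There are 200 camera calls.

## Working session

There is one attempt and no reset: what is moved stays moved. The work goes in short steps, Python scripts to look and compute and a tool call to move; the robot and the scene stay as the last step left them, time stands still between calls to the robot, and variables do not carry over. Pictures are saved under pics/ and viewed, about 8 in all and at most 12, crops included, and the job is handed in when it is done.

Besides the shell and the picture viewer there is one more tool, called after ">>>" as name(argument=value, ...), one argument or row to a line, values as JSON. apply_moves: Moves the arm, as the interface text tells. Its arguments: {"type":"object","properties":{"rows":{"type":"array","items":{"type":"number"}},"claw":{"type":"number"}},"required":["rows"]}

```bash
mkdir -p pics; cat > h.py <<'E'
import numpy as np, cv2
from scipy.spatial.transform import Rotation as R
from bench import telemetry, vision, ticket, ctrl
def cal(n):
    c=vision.calibration(n); return np.array(c["camera_matrix"]),c["k1"],np.array(c["cam_to_world"])
def shot(n,f):
    c=cal(n); im=vision.read_camera(n); cv2.imwrite(f"pics/{f}.png",im[...,::-1]); np.savez(f"pics/{f}.npz",K=c[0],k=c[1],T=c[2]); return im
def load(f):
    d=np.load(f"pics/{f}.npz"); return d["K"],float(d["k"]),d["T"]
def ray(c,u,v):
    K,k,T=c; d=np.linalg.solve(K,[u,v,1])[:2]; s=d.copy()
    for _ in range(20): s=d/(1+k*(s@s))
    return T[:3,3],T[:3,:3]@np.array([*s,1])
def atz(c,u,v,z):
    o,d=ray(c,u,v); return o+d*(z-o[2])/d[2]
def tri(obs):
    A=np.zeros((3,3));b=np.zeros(3)
    L=[]
    for c,u,v in obs:
        o,d=ray(c,u,v); d=d/np.linalg.norm(d); P=np.eye(3)-np.outer(d,d); A+=P;b+=P@o; L.append((P,o))
    p=np.linalg.solve(A,b); return p,[np.linalg.norm(P@(p-o)) for P,o in L]
def proj(c,p):
    K,k,T=c; q=T[:3,:3].T@(np.asarray(p)-T[:3,3]); s=q[:2]/q[2]; s=s*(1+k*(s@s)); return (K@[*s,1])[:2]
def totool(dw):
    s=telemetry.get_obs(); w,x,y,z=s["ee_rot"]; return R.from_quat([x,y,z,w]).inv().apply(dw)*1000
E
python3 - <<'E'
from h import *
a=shot("top","top0");b=shot("side","side0");c=shot("wrist","wr0")
for n in("top0","side0","wr0"): print(n,load(n)[2].round(3).tolist(), load(n)[0][0,0])
s=telemetry.get_obs();print(s["ee_pos"],s["ee_rot"],s["t"],ctrl.hold_point_z)
cv2.imwrite("pics/m0.png",cv2.resize(np.vstack([np.hstack([a,b])]),(800,300),interpolation=cv2.INTER_AREA)[...,::-1])
E
```

```text
top0 [[0.004, -0.98, 0.198, 0.379], [-1.0, -0.004, -0.001, 0.043], [0.002, -0.198, -0.98, 1.214], [0.0, 0.0, 0.0, 1.0]] 489.8600997668004
side0 [[0.951, -0.164, 0.263, 0.332], [-0.31, -0.538, 0.784, -0.81], [0.013, -0.827, -0.562, 0.716], [0.0, 0.0, 0.0, 1.0]] 480.66948582907025
wr0 [[0.348, -0.901, -0.259, 0.289], [-0.937, -0.335, -0.095, -0.558], [-0.001, 0.276, -0.961, 0.383], [0.0, 0.0, 0.0, 1.0]] 304.1991972782182
[ 0.21704622 -0.58578398  0.21348571] [-3.07843088e-04  8.20790863e-01 -5.71228625e-01 -3.50060461e-04] 0.15 -0.0188
```

View pics/top0.png

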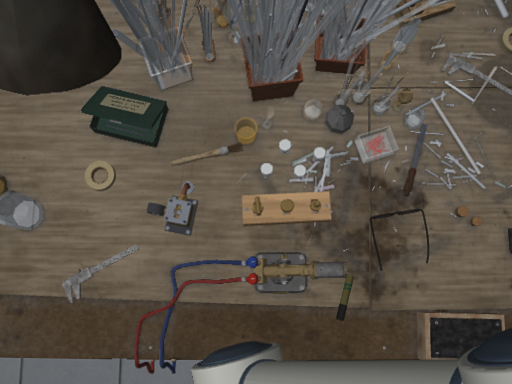

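View pics/side0.png

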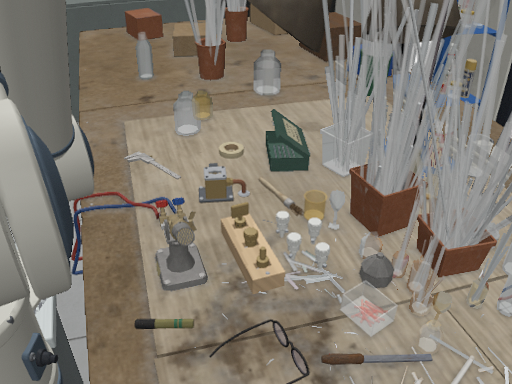

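Three fittings stand in the rack: the left one at top (257,206) / side (239,212) with the flat bow, a knob at top (287,206), and a slim barb at top (315,206). The outlet is at top (179,211) / side (215,185). The white knobs at side (283,218) and nearby are the look-alikes. Next I'll enlarge to confirm.

```bash
python3 - <<'E'
from h import *
a=cv2.imread("pics/top0.png")[170:250,140:340];b=cv2.imread("pics/side0.png")[155:295,185:325]
a=cv2.resize(a,(800,320),interpolation=cv2.INTER_CUBIC) # x4
b=cv2.resize(b[:, :],(560,560),interpolation=cv2.INTER_CUBIC)
cv2.imwrite("pics/c1a.png",a);cv2.imwrite("pics/c1b.png",b)
E
```

```text
(no output)
```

View pics/c1a.png

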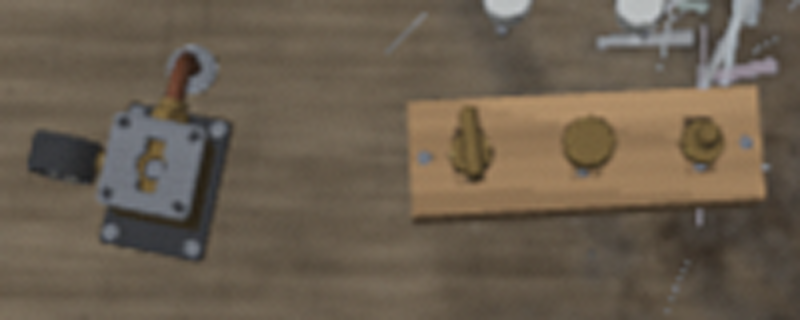

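View pics/c1b.png

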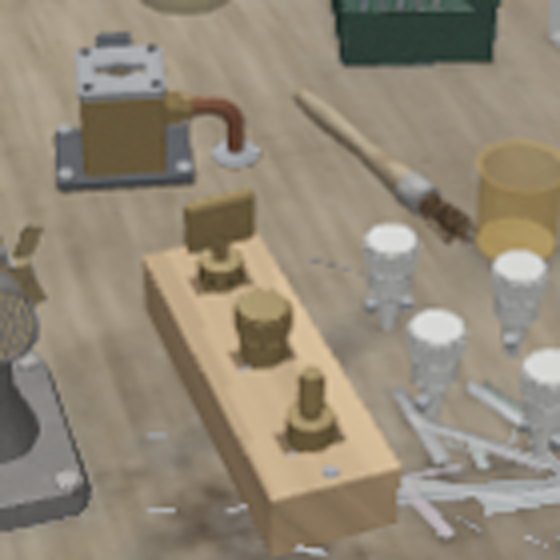

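The crops confirm it: the flat upright bow is the left fitting, at top crop (471,143) and side crop (221,224). The knob (588,142) and barb (703,140) stay. The outlet keyway is at top crop (152,165) / side crop (120,69).

```bash
python3 - <<'E'
from h import *
t=load("top0");s=load("side0")
T=lambda x,y:(140+x/4-.4,170+y/4-.4)
S=lambda x,y:(185+x/4-.4,155+y/4-.4)
def P(n,a,b): 
    p,e=tri([(t,*T(*a)),(s,*S(*b))]); print(n,p.round(4),np.round(e,4))
P("bow top L",(470,108),(252,193));P("bow top R",(474,181),(185,207))
P("mouth",(152,165),(120,69))
P("plug top",(588,140),(264,302))
P("barb top",(707,131),(311,373))
for n,l,z in(("rack",[(407,101),(757,86),(765,199),(413,217)],.04),("cover",[(123,106),(208,120),(187,218),(99,204)],.072),("slot",[(158,140),(147,190)],.072)):
    q=np.array([atz(t,*T(*a),z)[:2] for a in l]); print(n,q.round(4).tolist(),q.mean(0).round(4))
print("tool x,y in world",R.from_quat(np.roll(telemetry.get_obs()["ee_rot"],-1)).as_matrix().round(3).tolist())
E
```

```text
bow top L [0.5905 0.0232 0.094 ] [0.0003 0.0003]
bow top R [0.5493 0.0206 0.0944] [0.0015 0.0015]
mouth [0.5601 0.2108 0.0694] [0.0002 0.0002]
plug top [ 0.5755 -0.0469  0.0735] [0.0002 0.0002]
barb top [ 0.5792 -0.1164  0.0803] [0.0009 0.0009]
rack [[0.6052, 0.0606], [0.6154, -0.1536], [0.5456, -0.1565], [0.5339, 0.0565]] [ 0.575  -0.0482]
cover [[0.5952, 0.2288], [0.587, 0.178], [0.5285, 0.1888], [0.5365, 0.2409]] [0.5618 0.2092]
slot [[0.5749, 0.2073], [0.545, 0.2129]] [0.5599 0.2101]
tool x,y in world [[0.347, -0.938, -0.0], [-0.938, -0.347, 0.001], [-0.001, -0.0, -1.0]]
```

```bash
cat >> h.py <<'E'
def plan(target,yaw,n,shift0=0):
    "rows to bring the TCP to target with tool x at world angle yaw, tool down"
    s=telemetry.get_obs(); w,x,y,z=s["ee_rot"]; M=R.from_quat([x,y,z,w]).as_matrix()
    a=np.arctan2(M[1,0],M[0,0]); d=(np.array(target)-s["ee_pos"])/n; t=-(yaw-a)/n
    print("at",np.round(s["ee_pos"],4),"yaw",round(a,3),"tilt",np.round(M[:2,2],4),"q6",round(s["joints"][5],2),"turn/row",round(t,4))
    out=[]
    for i in range(n):
        b=a-i*t; L=np.array([[np.cos(b),np.sin(b),0],[np.sin(b),-np.cos(b),0],[0,0,-1]])@d*1000
        out+=[round(v,1) for v in L]+[round(t,3)]
    for i in range(0,n,5): print(out[i*4:(i+5)*4])
E
python3 -c "
from h import *
plan([.571,.022,.26],1.623,20)"
```

```text
at [ 0.217  -0.5858  0.2135] yaw -1.216 tilt [-0.0002  0.0009] q6 -0.1 turn/row -0.142
[np.float64(-22.3), np.float64(-27.2), np.float64(-2.3), np.float64(-0.142), np.float64(-18.3), np.float64(-30.0), np.float64(-2.3), np.float64(-0.142), np.float64(-13.8), np.float64(-32.3), np.float64(-2.3), np.float64(-0.142), np.float64(-9.1), np.float64(-34.0), np.float64(-2.3), np.float64(-0.142), np.float64(-4.2), np.float64(-34.9), np.float64(-2.3), np.float64(-0.142)]
[np.float64(0.7), np.float64(-35.2), np.float64(-2.3), np.float64(-0.142), np.float64(5.7), np.float64(-34.7), np.float64(-2.3), np.float64(-0.142), np.float64(10.6), np.float64(-33.5), np.float64(-2.3), np.float64(-0.142), np.float64(15.2), np.float64(-31.7), np.float64(-2.3), np.float64(-0.142), np.float64(19.5), np.float64(-29.2), np.float64(-2.3), np.float64(-0.142)]
[np.float64(23.5), np.float64(-26.2), np.float64(-2.3), np.float64(-0.142), np.float64(26.9), np.float64(-22.6), np.float64(-2.3), np.float64(-0.142), np.float64(29.9), np.float64(-18.6), np.float64(-2.3), np.float64(-0.142), np.float64(32.2), np.float64(-14.1), np.float64(-2.3), np.float64(-0.142), np.float64(33.9), np.float64(-9.5), np.float64(-2.3), np.float64(-0.142)]
[np.float64(34.9), np.float64(-4.6), np.float64(-2.3), np.float64(-0.142), np.float64(35.2), np.float64(0.4), np.float64(-2.3), np.float64(-0.142), np.float64(34.8), np.float64(5.4), np.float64(-2.3), np.float64(-0.142), np.float64(33.6), np.float64(10.2), np.float64(-2.3), np.float64(-0.142), np.float64(31.9), np.float64(14.9), np.float64(-2.3), np.float64(-0.142)]
```

>>> apply_moves(
  rows=[-22,-27,-6,-0.142,-18,-30,-6,-0.142,-14,-32,-6,-0.142,-9,-34,-6,-0.142,-4,-35,-6,-0.142],
  claw=0.6,
)

```text
t: 0.65
ee_pos: [0.3047, -0.4317, 0.2419]
ee_rot: [-0.001, 0.97, -0.241, -0.001]
wrist_force: [0.8, -0.7, 0.3]
grip_width: 0.0554
```

>>> apply_moves(
  rows=[1,-35,-3,-0.142,6,-35,-3,-0.142,11,-33,-3,-0.142,15,-32,-3,-0.142,20,-29,-3,-0.142],
)

```text
t: 1.15
ee_pos: [0.3918, -0.2709, 0.2579]
ee_rot: [-0.002, 0.992, 0.126, -0.001]
wrist_force: [-0.0, 0.3, 1.3]
grip_width: 0.0546
```

```bash
python3 -c "
from h import *
plan([.571,.022,.26],1.623,15)"|tr -d 'a-z()'|sed 's/\.64//g'
```

```text
[ 0.3918 -0.2709  0.2579]  0.252  [-0.0018  0.0035] 6 -0.98 / -0.0914
[16.4, -15.9, -0.1, -0.091, 17.8, -14.4, -0.1, -0.091, 19.1, -12.7, -0.1, -0.091, 20.1, -10.9, -0.1, -0.091, 21.0, -9.0, -0.1, -0.091]
[21.8, -7.0, -0.1, -0.091, 22.3, -5.0, -0.1, -0.091, 22.7, -3.0, -0.1, -0.091, 22.9, -0.9, -0.1, -0.091, 22.9, 1.2, -0.1, -0.091]
[22.7, 3.3, -0.1, -0.091, 22.3, 5.3, -0.1, -0.091, 21.7, 7.4, -0.1, -0.091, 20.9, 9.3, -0.1, -0.091, 20.0, 11.2, -0.1, -0.091]
```

>>> apply_moves(
  rows=[16,-16,0,-0.1,18,-14,0,-0.1,19,-13,0,-0.1,20,-11,0,-0.1,21,-9,0,-0.1],
)

```text
t: 1.65
ee_pos: [0.4502, -0.1652, 0.2584]
ee_rot: [-0.002, 0.925, 0.379, -0.0]
wrist_force: [-0.3, -0.0, -0.4]
grip_width: 0.0548
```

>>> apply_moves(
  rows=[22,-7,0,-0.1,22,-5,0,-0.1,23,-3,0,-0.1,23,-1,0,-0.1,23,1,0,-0.1],
)

```text
t: 2.15
ee_pos: [0.5017, -0.057, 0.2581]
ee_rot: [-0.003, 0.796, 0.605, 0.0]
wrist_force: [0.6, -0.4, -0.8]
grip_width: 0.0547
```

>>> apply_moves(
  rows=[23,3,0,-0.1,22,5,0,-0.1,22,7,0,-0.1,21,9,0,-0.05,20,11,0,0],
)

```text
t: 2.65
ee_pos: [0.5457, 0.0539, 0.2577]
ee_rot: [-0.003, 0.672, 0.741, -0.0]
wrist_force: [-0.2, 0.3, -0.9]
grip_width: 0.0547
```

```bash
python3 -c "
from h import *
plan([.571,.022,.21],1.623,5)"|tr -d 'a-z()'|sed 's/\.64//g'
```

```text
[0.5457 0.0539 0.2577]  1.669  [-0.005   0.0044] 6 -1.68 / 0.0091
[-6.9, 4.4, 9.5, 0.009, -6.8, 4.5, 9.5, 0.009, -6.8, 4.5, 9.5, 0.009, -6.7, 4.6, 9.5, 0.009, -6.7, 4.7, 9.5, 0.009]
```

>>> apply_moves(
  rows=[-9,6,10,0.01,-8,5,10,0.01,-8,5,10,0.01,-7,5,10,0.01,0,0,0,0],
)

```text
t: 3.15
ee_pos: [0.5704, 0.0229, 0.2135]
ee_rot: [-0.004, 0.687, 0.727, -0.001]
wrist_force: [-0.4, 0.3, 0.0]
grip_width: 0.0545
```

```bash
python3 - <<'E'
from h import *
im=shot("wrist","wr1"); c=load("wr1")
for p in ([.5699,.0219,.098],[.5755,-.0469,.075],[.560,.2101,.072]): print(proj(c,p).round(1))
plan([.571,.022,.20],1.623,1); print(c[2].round(3).tolist())
E
```

```text
[255.9 190.1]
[190.3 186. ]
[429.1 184.4]
at [0.5703 0.0233 0.2142] yaw 1.628 tilt [-0.0063  0.0047] q6 -1.7 turn/row 0.0045
[np.float64(-1.3), np.float64(0.6), np.float64(14.2), np.float64(0.005)]
[[-0.057, 0.962, 0.269, 0.493], [0.998, 0.054, 0.02, 0.018], [0.005, 0.269, -0.963, 0.384], [0.0, 0.0, 0.0, 1.0]]
```

View pics/wr1.png

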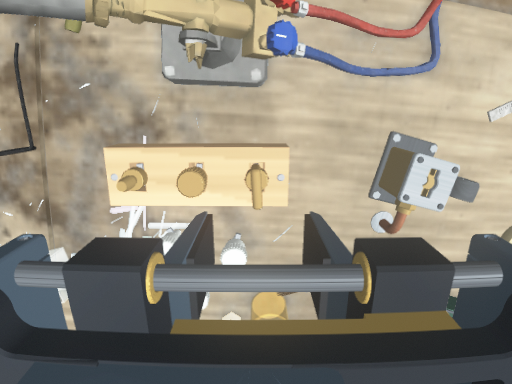

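The wrist view has the bow centre at (257,189), against a prediction of (256,190), and the keyway at (430,181), against (429,184). Both agree to within about 2–3 mm, so I'm descending.

>>> apply_moves(
  rows=[-1,0,25,0.005,0,0,25,0,0,0,25,0,0,0,25,0,0,0,12,0],
)

```text
t: 3.7
ee_pos: [0.5718, 0.0215, 0.1024]
ee_rot: [-0.001, 0.689, 0.724, 0.002]
wrist_force: [-0.1, 0.0, 0.8]
grip_width: 0.0549
```

```bash
python3 - <<'E'
from h import *
shot("wrist","wr2");plan([.570,.023,.064],1.623,5)
c=load("wr2")
for z in(.066,.098):
  for x in (-.021,.021): print(z,x,proj(c,[.570+x,.023+x*.052,z]).round(1))
E
```

```text
at [0.5713 0.0215 0.1014] yaw 1.62 tilt [-0.0005  0.0047] q6 -1.69 turn/row -0.0006
[np.float64(0.3), np.float64(-0.3), np.float64(7.5), np.float64(-0.001), np.float64(0.3), np.float64(-0.3), np.float64(7.5), np.float64(-0.001), np.float64(0.3), np.float64(-0.3), np.float64(7.5), np.float64(-0.001), np.float64(0.3), np.float64(-0.3), np.float64(7.5), np.float64(-0.001), np.float64(0.3), np.float64(-0.3), np.float64(7.5), np.float64(-0.001)]
0.066 -0.021 [259.3 188.7]
0.066 0.021 [259.4 243.4]
0.098 -0.021 [259.8 202.8]
0.098 0.021 [259.8 265.1]
```

View pics/wr2.png

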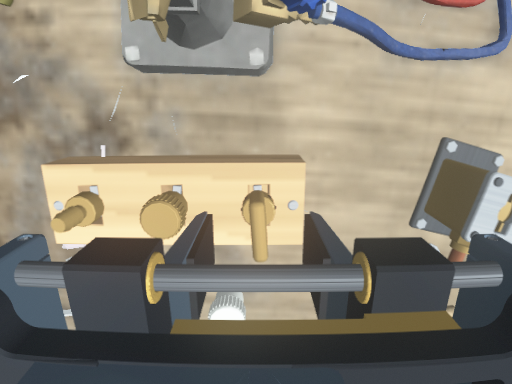

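The bow stands at col 258–261, centred between the fingertips at cols 205 and 312, and the plug is clear of the left finger. Lowering to grip height and closing.

>>> apply_moves(
  rows=[0.5,-1,12,0,0.5,-1,12,0,0,0,12,0,0,0,4,0,0,0,0,0],
)

```text
t: 4.25
ee_pos: [0.5711, 0.0224, 0.0622]
ee_rot: [-0.0, 0.69, 0.724, 0.003]
wrist_force: [0.4, 0.7, 0.5]
grip_width: 0.0545
```

```bash
python3 -c "
from h import *
plan([.569,.023,.064],1.623,1)"
```

```text
at [0.5711 0.0224 0.0622] yaw 1.62 tilt [0.003  0.0046] q6 -1.69 turn/row -0.0033
[np.float64(0.7), np.float64(-2.0), np.float64(-1.8), np.float64(-0.003)]
```

>>> apply_moves(
  rows=[0.4,-1.5,-1,0,0,0,0,0,0,0,0,0,0,0,0,0,0,0,0,0],
  claw=0,
)

```text
t: 4.75
ee_pos: [0.5705, 0.0226, 0.065]
ee_rot: [0.0, 0.69, 0.724, 0.003]
wrist_force: [-0.8, 0.0, -0.1]
grip_width: 0.0174
```

>>> apply_moves(
  rows=[0,0,0,0,0,0,-3,0,0,0,-8,0,0,0,-10,0,0,0,-10,0],
)

```text
t: 5.25
ee_pos: [0.5695, 0.0225, 0.0974]
ee_rot: [-0.0, 0.69, 0.724, 0.003]
wrist_force: [0.8, 0.2, -1.9]
grip_width: 0.0097
```

Gripped (9.7 mm, the weight shows at the wrist). Lifting clear and carrying the key to above the outlet.

>>> apply_moves(
  rows=[0,0,-15,0,0,0,-20,0,0,0,-20,0,0,0,-20,0,0,0,0,0],
)

```text
t: 5.75
ee_pos: [0.57, 0.0222, 0.1809]
ee_rot: [0.001, 0.69, 0.724, 0.004]
wrist_force: [0.7, 0.6, -1.6]
grip_width: 0.0097
```

```bash
python3 - <<'E' | tr -d 'a-z()'|sed 's/\.64//g'
from h import *
shot("wrist","wr3")
plan([.560,.150,.165],1.39,5)
p,e=tri([(load("top0"),140+38-.4,170+41.25-.4),(load("side0"),185+30-.4,155+17.25-.4),(load("wr1"),430,181)]);print(p,e)
E
```

```text
[0.5694 0.0222 0.1796]  1.62  [0.0063 0.0043] 6 -1.69 / 0.046
[25.6, -0.6, 2.9, 0.046, 25.6, -1.8, 2.9, 0.046, 25.5, -3.0, 2.9, 0.046, 25.3, -4.1, 2.9, 0.046, 25.1, -5.3, 2.9, 0.046]
[0.55895063 0.21119799 0.06945981] [0.0013801823094483799, 0.0010232426783778853, 0.0023880423374847424]
```

>>> apply_moves(
  rows=[26,-1,3,0.046,26,-2,3,0.046,26,-3,3,0.046,26,-4,3,0.046,18,-3,3,0.046],
)

```text
t: 6.3
ee_pos: [0.5596, 0.1462, 0.1626]
ee_rot: [-0.0, 0.772, 0.636, 0.002]
wrist_force: [-0.1, -0.8, -0.7]
grip_width: 0.0098
```

>>> apply_moves(
  rows=[0,0,0,0.02,0,0,0,0,0,0,0,0,0,0,0,0,0,0,0,0],
)

```text
t: 6.8
ee_pos: [0.558, 0.146, 0.1606]
ee_rot: [-0.001, 0.778, 0.628, 0.001]
wrist_force: [0.3, 0.9, -2.0]
grip_width: 0.01
```

```bash
python3 - <<'E' 
from h import *
im=shot("wrist","wr4"); plan([.559,.2111,.165],1.39,1); c=load("wr4")
for n,p in (("mouth",[.559,.2111,.072]),):print(n,proj(c,p).round(1))
s=telemetry.get_obs(); M=R.from_quat(np.roll(s["ee_rot"],-1)).as_matrix()
for z in(.055,.009,-.035): print("key at tool z",z,proj(c,s["ee_pos"]+M@[0,0,z]).round(1))
cv2.imwrite("pics/wr4c.png",cv2.resize(im[120:320,200:460],None,fx=3,fy=3,interpolation=cv2.INTER_CUBIC)[...,::-1])
E
```

```text
at [0.5581 0.146  0.1606] yaw 1.359 tilt [0.0001 0.0027] q6 -1.21 turn/row -0.0309
[np.float64(63.9), np.float64(-12.8), np.float64(-4.4), np.float64(-0.031)]
mouth [330.  184.3]
key at tool z 0.055 [257.8 210.8]
key at tool z 0.009 [257.7 234.8]
key at tool z -0.035 [257.5 270.6]
```

View pics/wr4c.png

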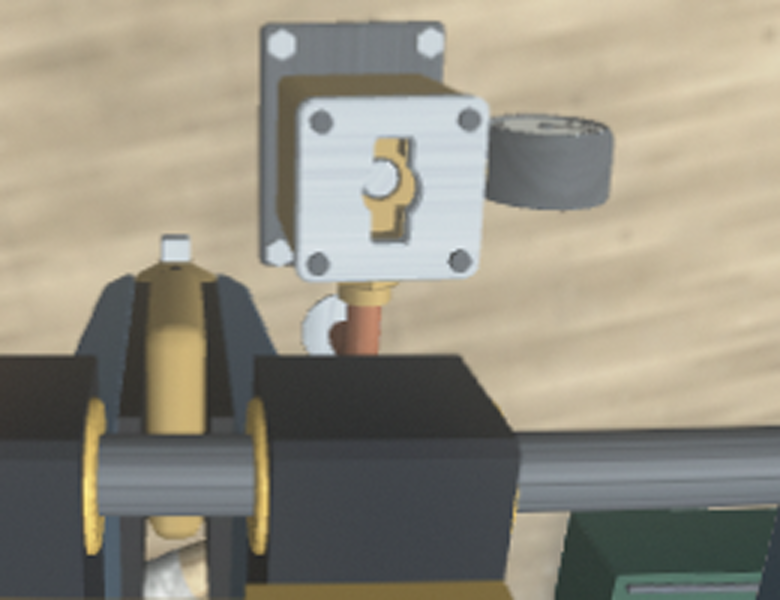

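The keyway centre is at crop (392,188), px (330.3,182.4), against a prediction of (330,184.3). The slot ends are at crop (393,138) and (391,242). The key hangs centred in the fingers at px col 258.6, against 257.7.

```bash
python3 - <<'E' 
from h import *
c=load("wr4"); C=lambda x,y:(200+x/3-.3,120+y/3-.3)
w=lambda x,y:atz(c,*C(x,y),.072)[:2]
print(w(392,188).round(4)); a,b=w(393,138),w(391,242); print(a,b,np.linalg.norm(b-a),np.arctan2(*(b-a)[::-1]))
k=np.array([w(303,98),w(488,97),w(480,280),w(298,280)]);print(k.mean(0),[np.arctan2(*(k[j]-k[i])[::-1]) for i,j in((0,3),(1,2))],[np.arctan2(*(k[j]-k[i])[::-1])-np.pi/2 for i,j in((0,1),(3,2))])
E
```

```text
[0.5573 0.2116]
[0.54262803 0.21412065] [0.57369388 0.20893874] 0.0314950693620942 -0.1652823242505148
[0.55834168 0.21176695] [np.float64(-0.20049096765116203), np.float64(-0.16198840631258196)] [np.float64(-0.20040545541461552), np.float64(-0.2145852932103105)]
```

```bash
python3 - <<'E' |sed 's/np.float64//g'
from h import *
c=load("wr4");s=telemetry.get_obs(); M=R.from_quat(np.roll(s["ee_rot"],-1)).as_matrix()
for y in (-.021,.021):
  for z in (-.035,-.003): print("bow",y,z,(proj(c,s["ee_pos"]+M@[0,y,z])-[200,120])*3)
for y in (-.014,.014): print("lug",y,(proj(c,s["ee_pos"]+M@[0,y,.041])-[200,120])*3)
plan([.558,.2115,.150],1.386,5)
E
```

```text
bow -0.021 -0.035 [172.61761271 335.68510574]
bow -0.021 -0.003 [172.93772949 269.5544544 ]
bow 0.021 -0.035 [172.56144129 557.81237614]
bow 0.021 -0.003 [172.86407294 461.17713303]
lug -0.014 [173.21796802 236.85058447]
lug 0.014 [173.16544206 343.69280607]
at [0.5581 0.146  0.1606] yaw 1.359 tilt [0.0001 0.0027] q6 -1.21 turn/row -0.0054
[(12.8), (-2.8), (2.1), (-0.005), (12.8), (-2.7), (2.1), (-0.005), (12.8), (-2.6), (2.1), (-0.005), (12.8), (-2.6), (2.1), (-0.005), (12.9), (-2.5), (2.1), (-0.005)]
```

>>> apply_moves(
  rows=[14,-2,2,-0.008,14,-2,2,-0.006,14,-2,2,-0.006,14,-2,2,-0.006,8,-1,2,0],
)

```text
t: 7.35
ee_pos: [0.5626, 0.215, 0.1504]
ee_rot: [-0.001, 0.769, 0.639, 0.001]
wrist_force: [-0.1, -0.1, -0.3]
grip_width: 0.0102
```

```bash
python3 -c "
from h import *
plan([.559,.2113,.136],1.386,1)"
```

```text
at [0.5626 0.215  0.1504] yaw 1.386 tilt [0.0009 0.003 ] q6 -1.12 turn/row 0.0002
[np.float64(-4.3), np.float64(-2.8), np.float64(14.4), np.float64(0.0)]
```

>>> apply_moves(
  rows=[-4,-2.5,6,0,0,0,6,0,0,0,4,0,0,0,0,0,0,0,0,0],
)

```text
t: 7.85
ee_pos: [0.5584, 0.2119, 0.1319]
ee_rot: [-0.001, 0.769, 0.639, 0.0]
wrist_force: [-0.2, -0.0, -1.3]
grip_width: 0.0101
```

```bash
python3 - <<'E'
from h import *
im=shot("wrist","wr5"); plan([.559,.2113,.136],1.386,1)
cv2.imwrite("pics/wr5c.png",cv2.resize(im[150:300,180:340],None,fx=4,fy=4,interpolation=cv2.INTER_CUBIC)[...,::-1])
c=load("wr5");s=telemetry.get_obs(); M=R.from_quat(np.roll(s["ee_rot"],-1)).as_matrix()
for y in (-.014,.014): print("lug",y,(proj(c,s["ee_pos"]+M@[0,y,.041])-[180,150])*4)
for y in (-.016,0,.016): print("slot",y,(proj(c,[.558+y*np.cos(-.185),.2115+y*np.sin(-.185),.072])-[180,150])*4)
E
```

```text
at [0.5584 0.2119 0.132 ] yaw 1.388 tilt [-0.0006  0.0023] q6 -1.13 turn/row 0.0016
[np.float64(-0.5), np.float64(0.7), np.float64(-4.0), np.float64(0.002)]
lug -0.014 [310.80012475 195.6961055 ]
lug 0.014 [310.74546141 338.17720597]
slot -0.016 [307.92050224 156.16844708]
slot 0 [307.79591277 233.63971336]
slot 0.016 [307.67874128 308.23454597]
```

View pics/wr5c.png

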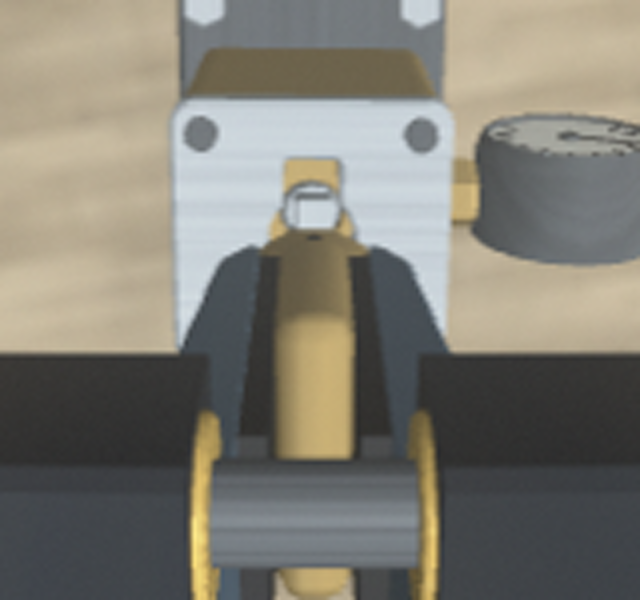

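The slot's near end is at crop (312,157), against a prediction of (308,156). The key lug is at col 314, directly over the slot, so key and slot are aligned within about 0.5 mm. Inserting.

>>> apply_moves(
  rows=[-0.3,0.4,4,0.001,0,0,4,0,0,0,4,0,0,0,3,0,0,0,0,0],
)

```text
t: 8.4
ee_pos: [0.5591, 0.2111, 0.116]
ee_rot: [-0.001, 0.769, 0.639, 0.001]
wrist_force: [0.4, 0.1, -1.3]
grip_width: 0.0097
```

```bash
python3 -c "
from h import *
plan([.5585,.2117,.097],1.386,1);s=telemetry.get_obs();print(s['wrist_force'],s['ft_torque'])"
```

```text
at [0.5591 0.2111 0.116 ] yaw 1.386 tilt [0.     0.0025] q6 -1.13 turn/row -0.0003
[np.float64(0.5), np.float64(-0.7), np.float64(19.0), np.float64(-0.0)]
[ 0.40379195  0.11093988 -1.31327769] [ 0.09502408 -0.08862398  0.05031087]
```

>>> apply_moves(
  rows=[0.2,-0.3,3,0,0,0,3,0,0,0,3,0,0,0,3,0,0,0,0,0],
)

```text
t: 8.9
ee_pos: [0.559, 0.2115, 0.1036]
ee_rot: [-0.001, 0.769, 0.639, 0.001]
wrist_force: [-2.3, 0.2, 4.4]
grip_width: 0.0097
```

>>> apply_moves(
  rows=[0,0,3,0,0,0,3,0,0,0,2,0,0,0,1,0,0,0,1,0],
)

```text
t: 9.4
ee_pos: [0.5592, 0.2115, 0.0969]
ee_rot: [-0.0, 0.769, 0.639, 0.002]
wrist_force: [-6.4, -2.5, 18.5]
grip_width: 0.0096
```

```bash
python3 -c "
from h import *
plan([.5585,.2117,.097],1.386,1);s=telemetry.get_obs();print(s['wrist_force'],s['ft_torque'])"
```

```text
at [0.5592 0.2115 0.0969] yaw 1.386 tilt [0.0027 0.0028] q6 -1.13 turn/row 0.0002
[np.float64(0.0), np.float64(-0.7), np.float64(-0.1), np.float64(0.0)]
[-6.36182545 -2.54246863 18.50887487] [-3.97097487e-01  1.28138762e+00  5.65365462e-05]
```

Home: z 0.097 as expected, and 18 N shows the shoulder is seated. Turning clockwise (positive about tool z).

>>> apply_moves(
  rows=[0,-0.5,0,0.05,0,0,0.2,0.12,0,0,0.3,0.14,0,0,0.3,0.14,0,0,0.3,0.14],
)

```text
t: 9.9
ee_pos: [0.5592, 0.2114, 0.0979]
ee_rot: [-0.0, 0.925, 0.379, 0.003]
wrist_force: [-1.3, -0.2, 6.2]
grip_width: 0.0098
```

```bash
python3 -c "
from h import *
plan([.5585,.2117,.097],1.386-1.54,1);s=telemetry.get_obs();print(s['wrist_force'],s['ft_torque'])"
```

```text
at [0.5592 0.2114 0.0979] yaw 0.778 tilt [0.0049 0.0028] q6 -0.52 turn/row 0.9319
[np.float64(-0.3), np.float64(-0.7), np.float64(0.9), np.float64(0.932)]
[-1.30587405 -0.23122524  6.17378673] [0.05464181 0.25573928 0.09595552]
```

>>> apply_moves(
  rows=[0,0,0.8,0.14,0,0,0.5,0.14,0,0,0.5,0.14,0,0,0.5,0.14,0,0,0.5,0.14],
)

```text
t: 10.4
ee_pos: [0.5597, 0.2118, 0.0975]
ee_rot: [-0.002, 1.0, 0.024, 0.004]
wrist_force: [-3.4, -0.8, 9.9]
grip_width: 0.0097
```

```bash
python3 -c "
from h import *
plan([.5585,.2117,.097],1.386-1.54,1);s=telemetry.get_obs();print(s['wrist_force'],s['ft_torque'])"
```

```text
at [0.5597 0.2118 0.0975] yaw 0.049 tilt [0.0073 0.0034] q6 0.21 turn/row 0.2026
[np.float64(-1.2), np.float64(0.0), np.float64(0.5), np.float64(0.203)]
[-3.4461527  -0.82344342  9.87437331] [-0.2600551   0.50709034  0.19613172]
```

>>> apply_moves(
  rows=[-0.3,0,0.6,0.08,-0.3,0,0.5,0.07,0,0,0.5,0.06,0,0,0.5,0.04,0,0,0.5,0.04],
)

```text
t: 10.9
ee_pos: [0.5599, 0.2118, 0.0976]
ee_rot: [-0.002, 0.992, -0.128, 0.005]
wrist_force: [-3.0, -0.8, 9.7]
grip_width: 0.0102
```

```bash
python3 -c "
from h import *
plan([.5585,.2117,.097],1.386-1.54,1);s=telemetry.get_obs();print(s['wrist_force'],s['ft_torque'])"
```

```text
at [0.5599 0.2118 0.0976] yaw -0.257 tilt [0.0102 0.0036] q6 0.52 turn/row -0.1034
[np.float64(-1.3), np.float64(0.5), np.float64(0.6), np.float64(-0.103)]
[-3.02819457 -0.78813761  9.65961063] [-0.23461266  0.63303129  0.65571845]
```

At the stop: turned 1.64 rad, and the moment rose to 0.66 N m against the spring's 0.15. Settling with a slight hold, then one check picture.

>>> apply_moves(
  rows=[0,0,0.5,0.01,0,0,0.5,0.01,0,0,0.5,0.01,0,0,0.5,0.01,0,0,0.5,0.01],
)

```text
t: 11.4
ee_pos: [0.5599, 0.2119, 0.0976]
ee_rot: [-0.002, 0.988, -0.153, 0.006]
wrist_force: [-3.4, -1.7, 10.5]
grip_width: 0.0106
```

```bash
python3 - <<'E'
from h import *
a=shot("top","top9");b=shot("side","side9")
A=cv2.resize(a[170:250,140:340],(800,320),interpolation=cv2.INTER_CUBIC);B=cv2.resize(b[150:290,150:330],(360,280),interpolation=cv2.INTER_CUBIC)
B=np.hstack([B,np.zeros((280,440,3),np.uint8)]);cv2.imwrite("pics/end.png",np.vstack([A,B])[...,::-1])
for _ in range(2):
  s=telemetry.get_obs();print(s["t"],s["ee_pos"],s["wrist_force"],s["ft_torque"],s["grip_width"],np.abs(s["dq"]).max()); vision.read_camera("wrist")
plan([.5585,.2117,.097],-.15,1)
E
```

```text
11.5 [0.55985557 0.2119072  0.09756528] [-3.84617151 -0.75244087  9.0963534 ] [-0.27972126  0.68224769  0.87502106] 0.00976082478964535 0.009446464731664252
11.55 [0.55987947 0.21189974 0.09757672] [-3.62838087 -1.46883524 10.34243136] [-0.29090066  0.70657267  0.84075878] 0.010014705628673215 0.004715221553124691
at [0.5599 0.2119 0.0976] yaw -0.307 tilt [0.0119 0.0029] q6 0.57 turn/row -0.1567
[np.float64(-1.2), np.float64(0.6), np.float64(0.6), np.float64(-0.157)]
```

View pics/end.png

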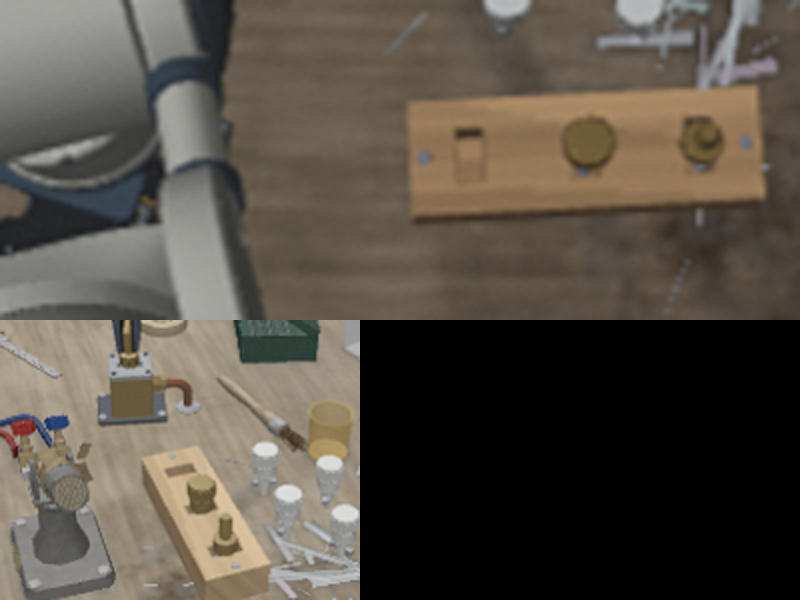

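The picture shows the key's rack slot empty, the plug and hose tail unmoved at (588,142) and (703,140), and the collar seated on the outlet cover at (128,360). The arm is at rest with the push (10 N) and the moment held, so I'm handing in.

```bash
python3 -c "
from h import *
print(ticket.job_done());s=telemetry.get_obs();print(s['t'],s['ee_pos'],s['wrist_force'],s['grip_width'])"
```

```text
the job is handed in; nothing more can be done
None
the job is handed in; nothing more can be done
```

I took the vent key from the rack, put it in the outlet keyway, pushed it home and turned it clockwise to its stop. I handed the job in at about 11.6 s, still gripping the key; the handover reports no verdict.

**Depth:** TCP height is 97.6 mm, so the key's tip is about 29–30 mm below the mouth. The steady down-push is about 10 N, which matches the spring with the poppet pushed in about 13–14 mm. These are worked out from arm height and force, as I could not read the poppet directly.

**Turn:** the gripper turned 1.69 rad, more than the expected 1.54. The extra is probably give or slight slip of the bow in the pads. The moment of about 0.85 N m, well above the spring's 0.15, shows the ring is at its stop; I could not read the ring directly either.

**Grip and rest:** finger opening is about 10 mm on the bow, tool tilt is about 0.012 rad, and the arm was practically still. A small sideways load of about 4 N remains at the wrist.

**Other fittings:** the last pictures show the blanking plug and hose tail standing in their original places.

**Disagreements:** the two-camera heights came out 1.5–4 mm below the text's values, within what the calibration and pixel picks allow. The close wrist view moved the keyway about 2 mm from the first estimate, and I used the corrected position.

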